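Back off the paint-frame winch by one notch

ROBOT

A 6-joint arm with a two-finger parallel gripper is mounted at the origin on the work surface. World frame = base frame: x ahead of the robot, y to its left, z up, the work surface at z = 0. Lengths are in m, angles in rad, forces in N, time in s.
With the tool pointing down it reaches from about 0.25 to 0.8 m from the base axis. Payload 8.5 kg.
Tool frame: the origin (TCP) lies at the very end of the fingers, on their centre line; the grasp point (between the pads) lies 19 mm behind it; z points along the fingers, y is the direction in which the jaws open and shut (so a half turn about z gives the same grasp; the last joint's range is limited). The gripper opens to 85 mm and grips with 20 to 120 N. Pads are 22 mm wide; open, the fingers measure 114 mm over their backs; the gripper's body (76 mm by 85 mm) begins 54 mm behind the grasp point. The pads swing forward as they close: fully open they stand 13 mm farther back than shut.
Start: joints at [0, 0.238, -0.013, 1.319, 0, 1.571], TCP at [0.525, -0, 0.231] pointing down, gripper open.
Joint ranges: [-2.66, 2.66], [-1.03, 1.9], [-1.14, 1.46], [-1.82, 2.27], [-1.45, 1.34], [-3.14, 3.14]. Speed limits (rad/s): [2.22, 2.22, 2.79, 3.14, 3.14, 3.14].

INTERFACE

Orientations are given as a rotation vector (axis times angle).
In Python, from rig import env, snapshot, ticket gives the robot as it stands. The module is installed in compiled form; this text tells all that it offers.
- The arm moves only by the tool servo_tool, never from a script. Its argument "plan" is a list of rows, each an object of numbers: "x", "y", "z": the shift along the tool's x, y, z in m; "rx", "ry", "rz": the turn, a rotation vector about the tool's x, y, z in rad; "grip": the gripper command: -1 is shut, 1 is fully open, values between are in proportion. A call has 1 to 8 rows; each row is the pose to reach, as a shift and turn from the pose commanded when the call began, along the tool's axes at that moment; what a row does not reach only later rows make up. A row lasts 1/12 s, in which the tool goes at most 41.7 mm and 7.16 degrees, less where a joint would pass 70% of its speed; a pose out of reach is approached as far as the arm can. A call with a gripper value outside its range is refused whole. The fingers move at their own pace and stop on an object; the grip force is fixed at half the most. Time passes only in rows, so rows that repeat a pose let the fingers close. It gives the time, the measured TCP pose, the force and the opening at its end, in the units of the state.
- env.get_state(): the state, without advancing time (a new reading comes with each control period).
- snapshot(name): name is "scene" or "side" or "wrist"; returns a dict with "frame" (400x640x3 uint8, red, green, blue), "fx", "fy", "cx", "cy" (pixels), "k1" (the pictures are not rectified: a ray, as slopes to the right and down, at radius r is drawn at 1 + k1 r^2 times it, then the intrinsics apply), "position" and "orientation" of the camera in the world. Camera axes: x right, y up, looking along -z (the intrinsics and any distortion apply to the point x, -y, -z); pixel columns grow to the right and rows downward; lengths in m; the calibration is good to about 2 mm. A picture is of the moment at which its call begins. There is no depth.
- ticket.hand_in(): hands the job in, once; it reports no verdict.
The state is a dict: "time_s": time; "joint_pos": joint angles; "joint_vel": joint speeds; "tau": joint torques, N m; "tool_pos": TCP position; "orientation": TCP orientation; "ft_force": force on the tool from outside, world axes, zero at the start; "wrist_torque": the same for the moment, N m; "finger_gap": opening from 0.0 (shut) to 1.0 (fully open).
Only numpy, scipy, OpenCV 4.12 (cv2) and the standard library are available. Lean on these libraries where they do the work, as an engineer would, in place of code of your own. Each camera call takes 0.05 s, during which the arm holds its last target. There are 200 camera calls.

TASK

The bare drum of the little paint-frame winch sits one notch too far round. With a fingertip on the red grip of its lever, lift the yellow pawl out of the ratchet wheel and throw it right over so that it stays up by itself; then gently push the wheel backward by exactly one notch with its hand spokes (the top goes towards the pawl's pin), and flip the pawl down again so that it drops fully into the new notch. Only push, nothing needs to be picked up; leave everything else on the bench where it is.

Things in the scene. Friction and masses are not known exactly. Their poses are not given: they have to be found in the camera images.
- winch: Blue-framed hand winch bolted to the bench, base 150 x 240 mm. Origin on the bench below the shaft, z up. Shaft along the winch's x, 125 mm up. Along x: hand cross of four spokes (x = -70 mm, robot side), cheek, bare wooden drum, cheek (145 mm high), steel ratchet wheel of 8 teeth (x = 6 to 22 mm, tip radius 72). Pawl in the ratchet's plane, its pin on the +y side, on a post 182 mm high
- shaft (a point): the shaft's centre in the plane of the spokes: winch x = -70 mm, y = 0, 125 mm above the bench
- spoke_end (a point): end of the spoke nearest the top, the one to push: 97 mm from the shaft (its black round grip, 20 mm thick, starts 62 mm out and ends 10 mm beyond this point). The other spokes at 90 degrees. It starts 17 to 32 degrees from the top on the winch's -y side; one notch takes it about as far past the top. About 3 N turns the wheel; it stays where it is left
- wheel (a joint): turn of the wheel (ratchet, drum, spokes) about the winch's +x, rad. 0: a tooth's steep face meets the pawl's nose. Negative is backward: the top goes to the winch's +y, towards the pawl's pin; the lowered pawl blocks it. Starts at 0.05 to 0.30. One notch is 0.785. The pawl drops fully into the new notch with the wheel between -0.78 and -0.40; beyond, it lands on a tooth
- pawl (a joint): angle of the pawl about its pin, rad: 0 is fully down in the ratchet; it grows as the nose lifts, to a stop at 1.15. It swings freely: it falls back down from below about 0.8, and beyond that falls over to the stop and stays up. The nose clears the teeth from about 0.3
- pawl_pin (a point): the pawl's pin, parallel to the winch's x, at winch x = 14, y = 90 mm, 167 mm above the bench. The yellow pawl is 14 mm thick and reaches 70 mm from the pin to the nose, over the ratchet towards -y
- pawl_knob (a point): centre of the polished red finger grip, a round bar 18 mm thick and 40 mm long, parallel to the winch's x (x = 30 to 70 mm, clear of the ratchet) at the end of the pawl's thumb lever, 76 mm from the pin's axis. Pawl down: 64 mm above the pin, 40 mm to its -y side; pushing it to +y lifts the pawl. Thrown over: 63 mm above, 43 mm to the +y side; pushing it to -y brings the pawl down. 2 N moves it
- grease_tin: squat red tin, 66 mm across, 38 mm high; origin under its centre (to be left alone)
- wrench: steel wrench lying flat, about 180 mm long along its x; origin under its middle (to be left alone)
- brush: paint brush lying flat, along its x; origin under its middle (to be left alone)
- pigment_jar: yellow jar with a steel lid, 66 mm across, 110 mm high; origin under its centre (to be left alone)
- rinse_mug: white mug, 80 mm across, 90 mm high; origin under its centre (to be left alone)
- screwdriver: screwdriver lying flat, along its x; origin under its middle (to be left alone)
- paint_can: red paint can, 84 mm across, 100 mm high; origin under its centre (to be left alone)

How it is judged:
By the outcome, as a careful person would: the job done as asked, in the order asked, and still so for the second after the job is handed in, with the robot touching nothing.
It also fails if it takes over 56 s, if anything falls off the work surface, if the arm or the gripper's body presses on something with over 40 N, if the wrist force passes 120 N, or if a joint passes its speed limit or range.

## Working session

There is one attempt and no reset: what is moved stays moved. The work goes in short steps, Python scripts to look and compute and a tool call to move; the robot and the scene stay as the last step left them, time stands still between calls to the robot, and variables do not carry over. Pictures are saved under pics/ and viewed, about 8 in all and at most 12, crops included, and the job is handed in when it is done.

Besides the shell and the picture viewer there is one more tool, called after "Request:" as name(argument=value, ...) on one line, values as JSON. servo_tool: Moves the arm, as the interface text tells. Its arguments: {"type":"object","properties":{"plan":{"type":"array"}},"required":["plan"]}

```bash
mkdir -p pics
cat > h.py <<'E'
import numpy as np,cv2
from scipy.spatial.transform import Rotation as R
from rig import env,snapshot,ticket
def rot(o):
    o=np.array(o,float)
    return o if o.shape==(3,3) else (R.from_rotvec(o) if o.size==3 else R.from_quat(o)).as_matrix()
def snap(n,f):
    s=snapshot(n); cv2.imwrite(f'pics/{f}.png',s['frame'][:,:,::-1]); np.save(f'pics/{f}.npy',s,allow_pickle=True); return s
def load(f): return np.load(f'pics/{f}.npy',allow_pickle=True).item()
def ray(s,u,v):
    K=np.array([[s['fx'],0,s['cx']],[0,s['fy'],s['cy']],[0,0,1]],float)
    p=cv2.undistortPoints(np.array([[[u,v]]],float),K,np.array([s['k1'],0,0,0,0.]))[0,0]
    d=rot(s['orientation'])@np.array([p[0],-p[1],-1]); return np.array(s['position'],float),d/np.linalg.norm(d)
def proj(s,P):
    c=(np.atleast_2d(P)-s['position'])@rot(s['orientation']); a=c[:,0]/-c[:,2]; b=-c[:,1]/-c[:,2]; k=1+s['k1']*(a*a+b*b)
    return np.c_[s['cx']+s['fx']*a*k,s['cy']+s['fy']*b*k]
def tri(*o):
    A=0;B=0
    for s,u,v in o:
        p,d=ray(s,u,v);M=np.eye(3)-np.outer(d,d);A=A+M;B=B+M@p
    return np.linalg.solve(A,B)
E
python3 - <<'E'
from h import *
for n in('scene','side','wrist'):
    s=snap(n,n+'0'); print(n,s['position'],s['orientation'],s['fx'],s['k1'])
print(env.get_state())
E
```

```text
scene [ 1.40606915 -0.03163236  1.31864878] [0.50739448 0.47584262 1.50182211] 501.4014948646155 -0.028196958499062584
side [0.191654   1.20877541 0.95848748] [ 0.18149271 -1.41280087 -2.52708484] 474.5764648716151 -0.06445689055875573
wrist [0.52325244 0.07433039 0.37276511] [-0.29805447  0.00109967 -0.00173481] 347.67078875538846 -0.06859785414267422
{'time_s': 0.15, 'joint_pos': array([-8.82218303e-06,  2.38673726e-01, -1.40111028e-02,  1.31917238e+00,
        8.28783311e-07,  1.57078871e+00]), 'joint_vel': array([-0.00022228, -0.00120668,  0.00344077, -0.00094254, -0.00160901,
       -0.00120158]), 'tau': array([-5.83120764e-04, -5.39078343e+01,  3.46597445e+01,  1.44879267e-02,
       -3.84108148e-05, -6.07092011e-05]), 'tool_pos': array([ 5.24719182e-01, -4.37489794e-06,  2.30828435e-01]), 'orientation': array([-2.22091179e+00, -2.22090912e+00,  1.17712988e-03]), 'ft_force': array([0.35264425, 0.39385673, 0.416057  ]), 'wrist_torque': array([-0.02197575,  0.00449112, -0.02560903]), 'finger_gap': 1.0032056198691564}
```

View pics/scene0.png

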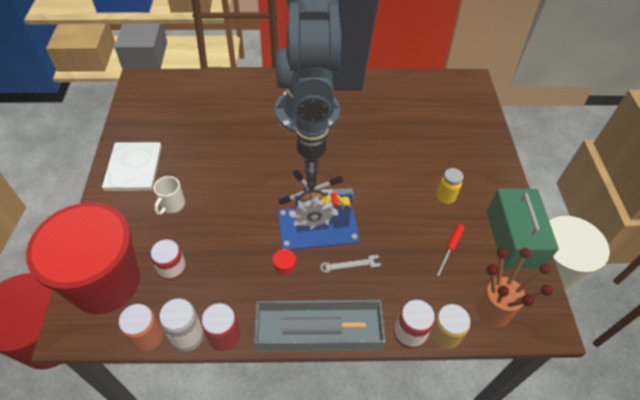

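View pics/side0.png

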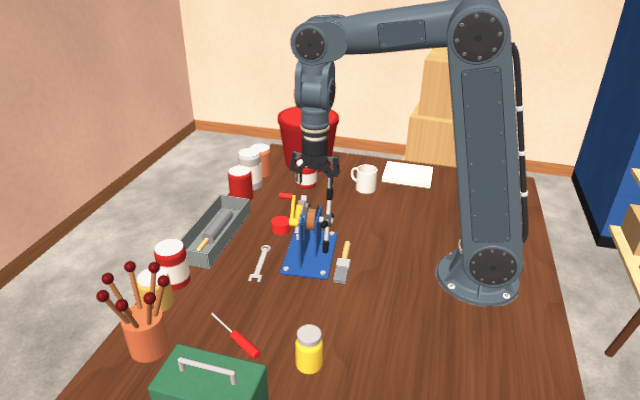

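The scene view shows the winch at about (318,215), with the pawl and red grip near (335,198). The side view shows the winch at about (310,230) and the grip near (287,195). I'll enlarge both.

Run:
```python
from h import *
a=cv2.imread('pics/scene0.png')[160:260,265:375]; b=cv2.imread('pics/side0.png')[175:290,260:360]
a=cv2.resize(a,(440*10//11,364),interpolation=cv2.INTER_CUBIC) if 0 else cv2.resize(a,None,fx=3.6,fy=3.6,interpolation=cv2.INTER_CUBIC)
b=cv2.resize(b,None,fx=4,fy=4,interpolation=cv2.INTER_CUBIC)
c=np.zeros((460,796,3),np.uint8); c[:a.shape[0],:a.shape[1]]=a; c[:,396:]=b
cv2.imwrite('pics/c0.png',c)
```

```text
(no output)
```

View pics/c0.png

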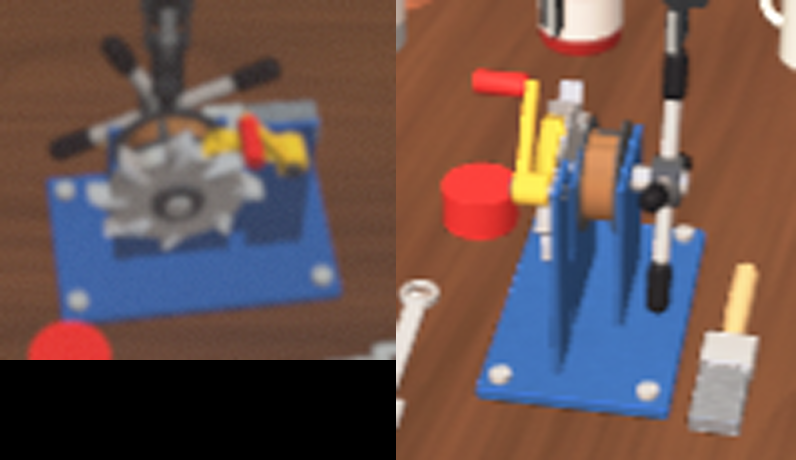

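View pics/wrist0.png

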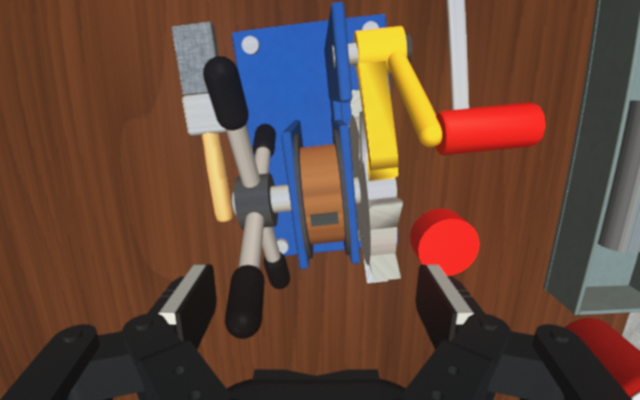

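Run:
```python
from h import *
from scipy.optimize import least_squares
w,sc,sd=load('wrist0'),load('scene0'),load('side0')
C=lambda u,v:(sc,265+u/3.6,160+v/3.6); D=lambda u,v:(sd,260+(u-396)/4,175+v/4); W=lambda u,v:(w,u,v)
kn=tri(W(491,128),C(249,141),D(500,82)); print('knob',kn)
def pts(p,nm):
    x,y,yaw,a=p
    def sp(r,k): t=a+k*np.pi/2; return np.array([-.07,-r*np.sin(t),.125+r*np.cos(t)])
    L={'k':[.05,.05,.231],'k1':[.03,.05,.231],'k2':[.07,.05,.231],'hub':[-.07,0,.125],'A':sp(.097,0),'D':sp(.097,1),'Cc':sp(.097,2),'B':sp(.097,3),
    }[nm]; return np.array([x,y,0])+R.from_euler('z',yaw).apply(L)
ob=[('k',W(491,128)),('k',C(249,141)),('k',D(500,82)),('k1',W(444,133)),('k2',W(537,123)),('hub',W(254,200)),('A',W(243,318)),('B',W(220,77)),('A',None),('B',C(67,147)),('D',C(260,73))]
ob=[o for o in ob if o[1]]
ob=[o for o in ob if not(o[0] in'BD' and o[1][0] is sc)]
ob+=[('hub',D(665,175)),('Cc',D(658,295))]
f=lambda p:np.concatenate([proj(o[0],pts(p,n))[0]-o[1:] for n,o in ob])
r=least_squares(f,[.53,.08,0,.4],loss='soft_l1');print(r.x,np.degrees(r.x[3]))
for (n,o),e in zip(ob,r.fun.reshape(-1,2)):print(n,e.round(1))
p=r.x
for n in('k','hub','A','B','Cc','D'):
    P=pts(p,n);q=proj(sc,P)[0];q2=proj(sd,P)[0];print(n,P.round(3),'scene crop',((q-[265,160])*3.6).round(),'side crop',(q2-[260,175])*4+[396,0])
```

```text
knob [0.59524732 0.06385034 0.23179964]
[0.54949308 0.00831729 0.10074748 0.44128762] 25.28391820939722
k [-1.  -0.1]
k [-0.7 -0.3]
k [0.5 0.4]
k1 [-2.1 -0.6]
k2 [0.  0.8]
hub [3.8 0.1]
A [1.  0.8]
B [ 3.3 -4.4]
hub [0.9 1.6]
Cc [0.1 1.7]
k [0.594 0.063 0.231] scene crop [247. 140.] side crop [502.18963478  83.50417268]
hub [0.48  0.001 0.125] scene crop [160. 107.] side crop [668.41256063 181.30126297]
A [ 0.484 -0.04   0.213] scene crop [110.  43.] side crop [678.74865201  58.90600414]
B [0.471 0.089 0.166] scene crop [267.  67.] side crop [652.05044455 199.95070178]
Cc [0.476 0.042 0.037] scene crop [205. 164.] side crop [658.21120968 301.7564067 ]
D [ 0.489 -0.086  0.084] scene crop [ 57. 145.] side crop [682.80995338 164.88882771]
```

Everything agrees: the knob measures 232 mm high (231 expected), and the winch sits at (0.5495, 0.0083) with yaw 0.101. The spoke is 25.3° from the top on the -y side. First I'll rise, align the tool with the winch (tool x = winch y, tool y = winch x) and shut the gripper.

Request:
servo_tool(plan=[{"z":-0.03,"rz":-0.05,"grip":-1},{"z":-0.06,"rz":-0.1,"grip":-1},{"z":-0.06,"rz":-0.1,"grip":-1},{"z":-0.06,"rz":-0.1,"grip":-1},{"z":-0.06,"rz":-0.1,"grip":-1},{"z":-0.06,"rz":-0.1,"grip":-1}])

```text
$.plan[0]: bad value
```

Request:
servo_tool(plan=[{"y":0.03,"x":0.006,"grip":-1},{"y":0.06,"x":0.012,"grip":-1},{"y":0.0835,"x":0.012,"grip":-1},{"y":0.0835,"x":0.012,"grip":-1},{"y":0.0835,"x":0.012,"grip":-1},{"y":0.0835,"x":0.012,"grip":-1}])

```text
$.plan[0]: bad value
```

```bash
cat >> h.py <<'E'
def wf(P,o=(.5495,.0083),yaw=.101):
    return R.from_euler('z',-yaw).apply(np.array(P)-[o[0],o[1],0])
E
python3 - <<'E'
from h import *
s=env.get_state();print(s['time_s'],wf(s['tool_pos']).round(4),rot(s['orientation']).round(3),s['finger_gap'],s['ft_force'])
snap('wrist','w1')
E
```

```text
0.15 [-0.0255 -0.0058  0.2308] [[ 0.     1.    -0.001]
 [ 1.    -0.     0.   ]
 [ 0.    -0.001 -1.   ]] 1.0032056198691564 [0.35264425 0.39385673 0.416057  ]
```

View pics/w1.png

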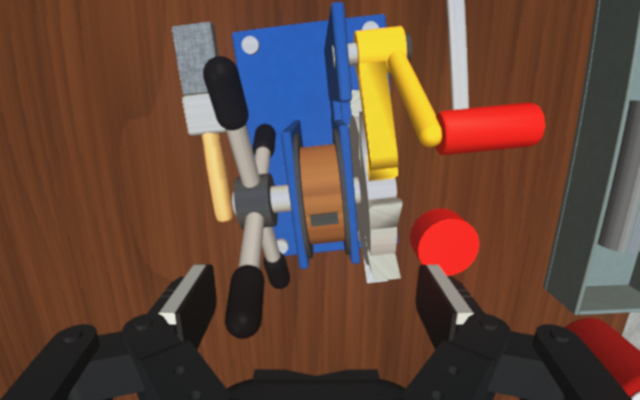

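Both calls were refused and nothing moved, so this wrist view is the same as before. A row probably needs every key.

Request:
servo_tool(plan=[{"x":0,"y":0,"z":-0.03,"rx":0,"ry":0,"rz":-0.05,"grip":-1},{"x":0,"y":0,"z":-0.06,"rx":0,"ry":0,"rz":-0.1,"grip":-1},{"x":0,"y":0,"z":-0.06,"rx":0,"ry":0,"rz":-0.1,"grip":-1},{"x":0,"y":0,"z":-0.06,"rx":0,"ry":0,"rz":-0.1,"grip":-1},{"x":0,"y":0,"z":-0.06,"rx":0,"ry":0,"rz":-0.1,"grip":-1},{"x":0,"y":0,"z":-0.06,"rx":0,"ry":0,"rz":-0.1,"grip":-1}])

```text
time_s: 0.7
tool_pos: [0.5245, -0.0, 0.2903]
orientation: [-2.107, -2.328, 0.002]
ft_force: [-1.0, -0.5, -0.1]
finger_gap: 0.143
```

Request:
servo_tool(plan=[{"x":0.004,"y":0.03,"z":0,"rx":0,"ry":0,"rz":0,"grip":-1},{"x":0.008,"y":0.06,"z":0,"rx":0,"ry":0,"rz":0,"grip":-1},{"x":0.012,"y":0.0835,"z":0,"rx":0,"ry":0,"rz":0,"grip":-1},{"x":0.012,"y":0.0835,"z":0,"rx":0,"ry":0,"rz":0,"grip":-1},{"x":0.012,"y":0.0835,"z":0,"rx":0,"ry":0,"rz":0,"grip":-1},{"x":0.012,"y":0.0835,"z":0,"rx":0,"ry":0,"rz":0,"grip":-1}])

```text
time_s: 1.2
tool_pos: [0.606, 0.0201, 0.2903]
orientation: [-2.107, -2.328, 0.003]
ft_force: [0.1, 0.0, 0.1]
finger_gap: 0.002
```

Run:
```python
from h import *
s=env.get_state();print(s['time_s'],wf(s['tool_pos']).round(4),rot(s['orientation']).round(3),s['finger_gap'],s['ft_force'])
w=snap('wrist','w2')
print('tip px',proj(w,s['tool_pos']))
```

```text
1.2 [0.0574 0.0061 0.2903] [[-0.1    0.995 -0.002]
 [ 0.995  0.1   -0.   ]
 [ 0.    -0.002 -1.   ]] 0.002459581160411556 [0.09590973 0.04538746 0.0710855 ]
tip px [[319.35260621 268.91614054]]
```

View pics/w2.png

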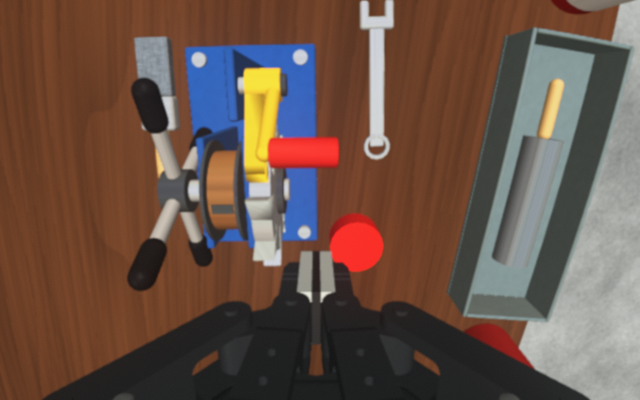

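The wrist view shows the shut fingertips at (316,260), clear on the -y side of the red grip, which is centred at (304,152). I'll lower in front of the grip.

Request:
servo_tool(plan=[{"x":0,"y":0,"z":0.03,"rx":0,"ry":0,"rz":0,"grip":-1},{"x":0,"y":0,"z":0.06,"rx":0,"ry":0,"rz":0,"grip":-1},{"x":0.008,"y":0,"z":0.078,"rx":0,"ry":0,"rz":0,"grip":-1},{"x":0.016,"y":0,"z":0.078,"rx":0,"ry":0,"rz":0,"grip":-1},{"x":0.022,"y":0,"z":0.078,"rx":0,"ry":0,"rz":0,"grip":-1},{"x":0.028,"y":0,"z":0.078,"rx":0,"ry":0,"rz":0,"grip":-1},{"x":0.034,"y":0,"z":0.078,"rx":0,"ry":0,"rz":0,"grip":-1},{"x":0.034,"y":0,"z":0.078,"rx":0,"ry":0,"rz":0,"grip":-1}])

```text
time_s: 1.92
tool_pos: [0.604, 0.0552, 0.215]
orientation: [2.106, 2.329, 0.003]
ft_force: [0.2, -0.4, -0.5]
finger_gap: -0.002
```

Request:
servo_tool(plan=[{"x":0.005,"y":0,"z":0,"rx":0,"ry":0,"rz":0,"grip":-1},{"x":0.01,"y":0,"z":0,"rx":0,"ry":0,"rz":0,"grip":-1},{"x":0.015,"y":0,"z":0,"rx":0,"ry":0,"rz":0,"grip":-1},{"x":0.02,"y":0,"z":0,"rx":0,"ry":0,"rz":0,"grip":-1},{"x":0.025,"y":0,"z":0,"rx":0,"ry":0,"rz":0,"grip":-1},{"x":0.03,"y":0,"z":0,"rx":0,"ry":0,"rz":0,"grip":-1}])

```text
time_s: 2.42
tool_pos: [0.6004, 0.0845, 0.2132]
orientation: [-2.107, -2.33, 0.0]
ft_force: [-0.2, 0.1, 1.1]
finger_gap: -0.001
```

Request:
servo_tool(plan=[{"x":0.004,"y":0,"z":0,"rx":0,"ry":0,"rz":0,"grip":-1},{"x":0.008,"y":0,"z":0,"rx":0,"ry":0,"rz":0,"grip":-1},{"x":0.012,"y":0,"z":0,"rx":0,"ry":0,"rz":0,"grip":-1},{"x":0.016,"y":0,"z":0,"rx":0,"ry":0,"rz":0,"grip":-1},{"x":0.02,"y":0,"z":0,"rx":0,"ry":0,"rz":0,"grip":-1},{"x":0.024,"y":0,"z":0,"rx":0,"ry":0,"rz":0,"grip":-1}])

```text
time_s: 2.92
tool_pos: [0.598, 0.1082, 0.2133]
orientation: [-2.108, -2.33, 0.0]
ft_force: [-0.1, 0.6, 0.1]
finger_gap: 0.003
```

Run:
```python
from h import *
s=env.get_state();print(s['time_s'],wf(s['tool_pos']).round(4),s['ft_force'])
w=snap('wrist','w3')
```

```text
2.9167 [0.0583 0.0945 0.2133] [-0.08612175  0.56922994  0.11664315]
```

View pics/w3.png

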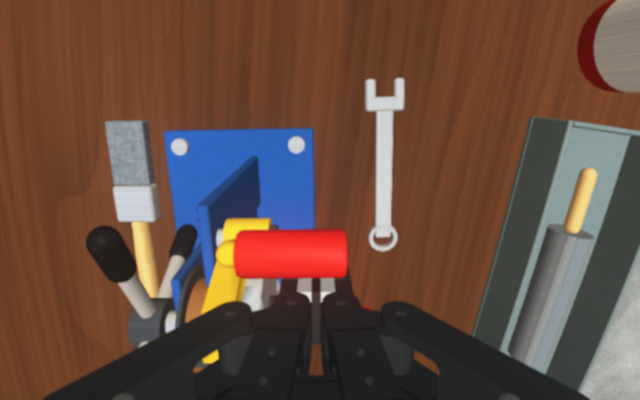

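The grip is at (291,253), just ahead of the fingertips. I'll work out its angle.

```bash
cat >> h.py <<'E'
def W2(P,o=(.5495,.0083),yaw=.101): return R.from_euler('z',yaw).apply(P)+[o[0],o[1],0]
def knob(q): t=-.5586+q; return np.array([.05,.09+.0755*np.sin(t),.167+.0755*np.cos(t)])
E
python3 - <<'E'
from h import *
w=load('w3')
for q in np.arange(.4,1.2,.1): print(round(q,2),proj(w,W2(knob(q))).round())
E
```

```text
0.4 [[299. 340.]]
0.5 [[298. 325.]]
0.6 [[298. 309.]]
0.7 [[298. 290.]]
0.8 [[298. 271.]]
0.9 [[297. 250.]]
1.0 [[297. 230.]]
1.1 [[298. 210.]]
```

The pawl is at about 0.89, near the tipping point. I'll push a little further.

Request:
servo_tool(plan=[{"x":0.003,"y":0,"z":0,"rx":0,"ry":0,"rz":0,"grip":-1},{"x":0.006,"y":0,"z":0,"rx":0,"ry":0,"rz":0,"grip":-1},{"x":0.009,"y":0,"z":0,"rx":0,"ry":0,"rz":0,"grip":-1},{"x":0.012,"y":0,"z":0,"rx":0,"ry":0,"rz":0,"grip":-1},{"x":0.012,"y":0,"z":0,"rx":0,"ry":0,"rz":0,"grip":-1},{"x":0.0,"y":0,"z":0,"rx":0,"ry":0,"rz":0,"grip":-1},{"x":-0.02,"y":0,"z":0,"rx":0,"ry":0,"rz":0,"grip":-1},{"x":-0.04,"y":0,"z":0,"rx":0,"ry":0,"rz":0,"grip":-1}])

```text
time_s: 3.63
tool_pos: [0.6021, 0.0672, 0.2133]
orientation: [2.106, 2.331, -0.0]
ft_force: [0.1, 0.2, 0.0]
finger_gap: -0.001
```

Run:
```python
from h import *
s=env.get_state();print(s['time_s'],wf(s['tool_pos']).round(4),s['ft_force'])
w=snap('wrist','w4')
for q in np.arange(.6,1.2,.1): print(round(q,2),proj(w,W2(knob(q))).round())
f=w['frame'].astype(int); m=((f[...,0]>170)&(f[...,1]<60)&(f[...,2]<60)).astype(np.uint8)
n,_,st,c=cv2.connectedComponentsWithStats(m)
for i in range(1,n):
    if st[i,4]>150: print(st[i],c[i].round())
```

```text
3.6333 [0.0582 0.0533 0.2133] [0.05941716 0.21075311 0.02258119]
0.6 [[296. 204.]]
0.7 [[296. 182.]]
0.8 [[296. 159.]]
0.9 [[296. 137.]]
1.0 [[296. 115.]]
1.1 [[296.  95.]]
[ 227   56  123   48 4995] [286.  80.]
[353 275  35  36 853] [369. 292.]
```

The pawl rests at its stop (grip row 80, q≈1.15). Now I'll go up and across to the -y side of the spoke.

Request:
servo_tool(plan=[{"x":0,"y":0,"z":-0.04,"rx":0,"ry":0,"rz":0,"grip":-1},{"x":-0.01,"y":0,"z":-0.077,"rx":0,"ry":0,"rz":0,"grip":-1},{"x":-0.038,"y":-0.03,"z":-0.077,"rx":0,"ry":0,"rz":0,"grip":-1},{"x":-0.066,"y":-0.06,"z":-0.077,"rx":0,"ry":0,"rz":0,"grip":-1},{"x":-0.094,"y":-0.088,"z":-0.077,"rx":0,"ry":0,"rz":0,"grip":-1},{"x":-0.122,"y":-0.115,"z":-0.077,"rx":0,"ry":0,"rz":0,"grip":-1},{"x":-0.138,"y":-0.128,"z":-0.077,"rx":0,"ry":0,"rz":0,"grip":-1},{"x":-0.138,"y":-0.128,"z":-0.077,"rx":0,"ry":0,"rz":0,"grip":-1}])

```text
time_s: 4.35
tool_pos: [0.4859, -0.0854, 0.2911]
orientation: [2.111, 2.325, -0.001]
ft_force: [0.7, 1.2, 0.1]
finger_gap: -0.0
```

```bash
cat >> h.py <<'E'
def sp(t,r=.097,k=0): t=t+k*np.pi/2; return np.array([-.07,-r*np.sin(t),.125+r*np.cos(t)])
E
python3 - <<'E'
from h import *
s=env.get_state();print(s['time_s'],wf(s['tool_pos']).round(4),s['ft_force'])
w=snap('wrist','w5')
t=np.radians(25.3)
print('end',proj(w,W2(sp(t))),'B',proj(w,W2(sp(t,k=3))),'hub',proj(w,W2(sp(0,0))),'knob',proj(w,W2(knob(1.15))))
E
```

```text
4.35 [-0.0727 -0.0868  0.2911] [0.7038954  1.16316839 0.14716946]
end [[322.14777609 145.43937103]] B [[320.43188641 -53.59165053]] hub [[320.14365415  82.51420451]] knob [[ 551.74572727 -177.27122186]]
```

View pics/w5.png

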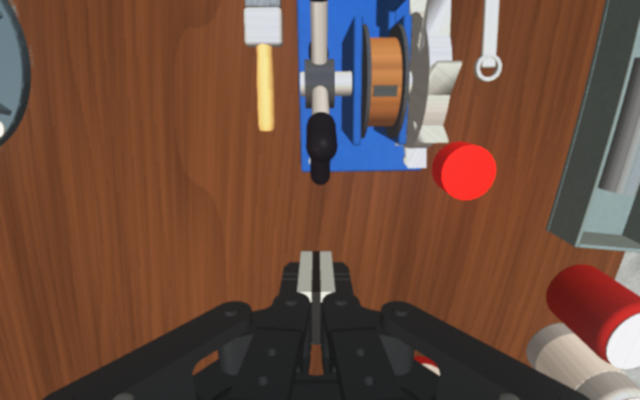

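The view agrees with the prediction: hub at (320,82), spoke grip around (321,138), and the fingertip at (316,260) in line with it. I'll lower and push gently.

Request:
servo_tool(plan=[{"x":0,"y":0.001,"z":0.035,"rx":0,"ry":0,"rz":0,"grip":-1},{"x":0,"y":0.002,"z":0.07,"rx":0,"ry":0,"rz":0,"grip":-1},{"x":0,"y":0.002,"z":0.096,"rx":0,"ry":0,"rz":0,"grip":-1},{"x":0.004,"y":0.002,"z":0.096,"rx":0,"ry":0,"rz":0,"grip":-1},{"x":0.01,"y":0.002,"z":0.096,"rx":0,"ry":0,"rz":0,"grip":-1},{"x":0.016,"y":0.002,"z":0.096,"rx":0,"ry":0,"rz":0,"grip":-1},{"x":0.022,"y":0.002,"z":0.096,"rx":0,"ry":0,"rz":0,"grip":-1},{"x":0.025,"y":0.002,"z":0.096,"rx":0,"ry":0,"rz":0,"grip":-1}])

```text
time_s: 5.07
tool_pos: [0.4891, -0.0565, 0.1961]
orientation: [2.105, 2.328, 0.002]
ft_force: [0.1, -5.1, 2.6]
finger_gap: 0.001
```

Request:
servo_tool(plan=[{"x":0.003,"y":0,"z":0,"rx":0,"ry":0,"rz":0,"grip":-1},{"x":0.006,"y":0,"z":0,"rx":0,"ry":0,"rz":0,"grip":-1},{"x":0.009,"y":0,"z":0,"rx":0,"ry":0,"rz":0,"grip":-1},{"x":0.012,"y":0,"z":0,"rx":0,"ry":0,"rz":0,"grip":-1},{"x":0.015,"y":0,"z":0,"rx":0,"ry":0,"rz":0,"grip":-1},{"x":0.018,"y":0,"z":0,"rx":0,"ry":0,"rz":0,"grip":-1},{"x":0.021,"y":0,"z":0,"rx":0,"ry":0,"rz":0,"grip":-1},{"x":0.024,"y":0,"z":0,"rx":0,"ry":0,"rz":0,"grip":-1}])

```text
time_s: 5.73
tool_pos: [0.4855, -0.0328, 0.1942]
orientation: [-2.107, -2.329, 0.0]
ft_force: [-0.3, -3.4, 1.9]
finger_gap: -0.001
```

Request:
servo_tool(plan=[{"x":0.003,"y":0,"z":0,"rx":0,"ry":0,"rz":0,"grip":-1},{"x":0.006,"y":0,"z":0,"rx":0,"ry":0,"rz":0,"grip":-1},{"x":0.009,"y":0,"z":0,"rx":0,"ry":0,"rz":0,"grip":-1},{"x":0.012,"y":0,"z":0,"rx":0,"ry":0,"rz":0,"grip":-1},{"x":0.015,"y":0,"z":0,"rx":0,"ry":0,"rz":0,"grip":-1},{"x":0.018,"y":0,"z":0,"rx":0,"ry":0,"rz":0,"grip":-1},{"x":0.021,"y":0,"z":0,"rx":0,"ry":0,"rz":0,"grip":-1},{"x":0.024,"y":0,"z":0,"rx":0,"ry":0,"rz":0,"grip":-1}])

```text
time_s: 6.4
tool_pos: [0.4831, -0.009, 0.1943]
orientation: [2.108, 2.33, -0.0]
ft_force: [-0.4, -3.4, 2.9]
finger_gap: -0.001
```

Run:
```python
from h import *
s=env.get_state();print(s['time_s'],wf(s['tool_pos']).round(4),s['ft_force'])
w=snap('wrist','w6')
for d in (25,10,5,0,-5,-10,-20): print(d,proj(w,W2(np.array([sp(np.radians(d)),sp(np.radians(d),k=3)]))).round().tolist())
cv2.imwrite('pics/w6c.png',w['frame'][:,:,::-1])
```

```text
6.4 [-0.0678 -0.0105  0.1943] [-0.44703151 -3.39850014  2.94919906]
25 [[315.0, 352.0], [314.0, 44.0]]
10 [[314.0, 315.0], [314.0, 35.0]]
5 [[314.0, 298.0], [314.0, 36.0]]
0 [[314.0, 279.0], [314.0, 37.0]]
-5 [[314.0, 257.0], [314.0, 41.0]]
-10 [[314.0, 235.0], [314.0, 45.0]]
-20 [[314.0, 188.0], [314.0, 55.0]]
```

View pics/w6.png

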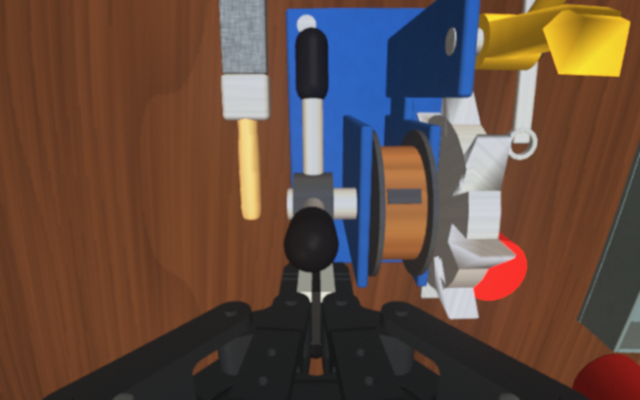

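The pawl is still up. The spoke grip is at (311,240), which gives about -9° and matches the contact geometry. About 10.5° more is needed, so 13 mm.

Request:
servo_tool(plan=[{"x":0.003,"y":0,"z":0,"rx":0,"ry":0,"rz":0,"grip":-1},{"x":0.006,"y":0,"z":0,"rx":0,"ry":0,"rz":0,"grip":-1},{"x":0.009,"y":0,"z":0,"rx":0,"ry":0,"rz":0,"grip":-1},{"x":0.011,"y":0,"z":0,"rx":0,"ry":0,"rz":0,"grip":-1},{"x":0.013,"y":0,"z":0,"rx":0,"ry":0,"rz":0,"grip":-1},{"x":0.013,"y":0,"z":0,"rx":0,"ry":0,"rz":0,"grip":-1}])

```text
time_s: 6.95
tool_pos: [0.4818, 0.0042, 0.1942]
orientation: [-2.107, -2.33, -0.0]
ft_force: [1.0, -2.0, -0.9]
finger_gap: 0.001
```

Run:
```python
from h import *
s=env.get_state();print(s['time_s'],wf(s['tool_pos']).round(4),s['ft_force'])
w=snap('wrist','w7')
for d in (-10,-14,-16,-18,-20,-22,-25): print(d,proj(w,W2(np.array([sp(np.radians(d)),sp(np.radians(d),k=3)]))).round().tolist())
f=w['frame'].astype(int); m=(f.max(2)<50).astype(np.uint8);m[:,:270]=0;m[:,350:]=0
n,_,st,c=cv2.connectedComponentsWithStats(m)
for i in range(1,n):
    if st[i,4]>150: print(st[i],c[i].round())
cv2.imwrite('pics/w7c.png',w['frame'][:300,240:400,::-1])
```

```text
6.95 [-0.0678  0.0027  0.1942] [ 0.96951733 -1.98768364 -0.87529047]
-10 [[314.0, 268.0], [314.0, 67.0]]
-14 [[314.0, 250.0], [314.0, 71.0]]
-16 [[314.0, 241.0], [314.0, 72.0]]
-18 [[314.0, 232.0], [314.0, 74.0]]
-20 [[314.0, 223.0], [315.0, 76.0]]
-22 [[314.0, 213.0], [315.0, 78.0]]
-25 [[314.0, 200.0], [315.0, 82.0]]
[ 299   62   27   61 1229] [312.  93.]
[ 285  205   51   88 2300] [311. 235.]
[ 270  263   80  137 8752] [310. 342.]
```

View pics/w7c.png

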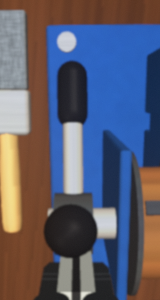

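The grip's blob is centred at (312,231), so the spoke is at -18.2°. The turn is 43.5° and the wheel is at about -0.57, in the middle of the window. I'll back off, rise, and go over to the +y side of the lever.

Request:
servo_tool(plan=[{"x":-0.01,"y":0,"z":0,"rx":0,"ry":0,"rz":0,"grip":-1},{"x":-0.03,"y":0,"z":0,"rx":0,"ry":0,"rz":0,"grip":-1},{"x":-0.03,"y":0,"z":-0.035,"rx":0,"ry":0,"rz":0,"grip":-1},{"x":-0.03,"y":0,"z":-0.07,"rx":0,"ry":0,"rz":0,"grip":-1},{"x":-0.03,"y":0,"z":-0.1,"rx":0,"ry":0,"rz":0,"grip":-1},{"x":-0.01,"y":0.03,"z":-0.1,"rx":0,"ry":0,"rz":0,"grip":-1},{"x":0.01,"y":0.06,"z":-0.1,"rx":0,"ry":0,"rz":0,"grip":-1},{"x":0.01,"y":0.06,"z":-0.1,"rx":0,"ry":0,"rz":0,"grip":-1}])

```text
time_s: 7.67
tool_pos: [0.5446, 0.022, 0.2938]
orientation: [2.106, 2.331, 0.005]
ft_force: [-1.9, -0.8, -1.4]
finger_gap: -0.002
```

Request:
servo_tool(plan=[{"x":0.025,"y":0.02,"z":0,"rx":0,"ry":0,"rz":0,"grip":-1},{"x":0.05,"y":0.04,"z":0,"rx":0,"ry":0,"rz":0,"grip":-1},{"x":0.075,"y":0.055,"z":0,"rx":0,"ry":0,"rz":0,"grip":-1},{"x":0.105,"y":0.066,"z":0,"rx":0,"ry":0,"rz":0,"grip":-1},{"x":0.135,"y":0.066,"z":0,"rx":0,"ry":0,"rz":0,"grip":-1},{"x":0.165,"y":0.066,"z":0,"rx":0,"ry":0,"rz":0,"grip":-1},{"x":0.165,"y":0.066,"z":0,"rx":0,"ry":0,"rz":0,"grip":-1},{"x":0.165,"y":0.066,"z":0,"rx":0,"ry":0,"rz":0,"grip":-1}])

```text
time_s: 8.33
tool_pos: [0.5897, 0.1915, 0.2937]
orientation: [-2.104, -2.332, 0.001]
ft_force: [0.2, -0.0, -0.1]
finger_gap: -0.004
```

Run:
```python
from h import *
s=env.get_state();print(s['time_s'],wf(s['tool_pos']).round(4),s['ft_force'])
a=snap('scene','s8');b=snap('side','d8')
t=np.radians(-18.2)
A=W2(np.array([sp(t),sp(t,k=3),sp(t,k=2),sp(t,k=1),knob(1.15)]))
print(proj(a,A).round(1).tolist(),proj(b,A).round(1).tolist())
A=cv2.resize(a['frame'][155:255,265:375,::-1],None,fx=3.6,fy=3.6,interpolation=cv2.INTER_CUBIC)
B=cv2.resize(b['frame'][165:280,260:360,::-1],None,fx=4,fy=4,interpolation=cv2.INTER_CUBIC)
c=np.zeros((460,796,3),np.uint8); c[:360,:396]=A; c[:,396:]=B
cv2.imwrite('pics/c8.png',c)
```

```text
8.3333 [0.0584 0.1782 0.2937] [ 0.15871666 -0.03497722 -0.05836292]
[[320.4, 169.0], [339.0, 193.1], [299.5, 208.3], [278.5, 186.0], [363.2, 196.6]] [[327.3, 200.3], [323.4, 245.4], [328.8, 238.4], [332.5, 197.2], [280.2, 210.9]]
```

View pics/c8.png

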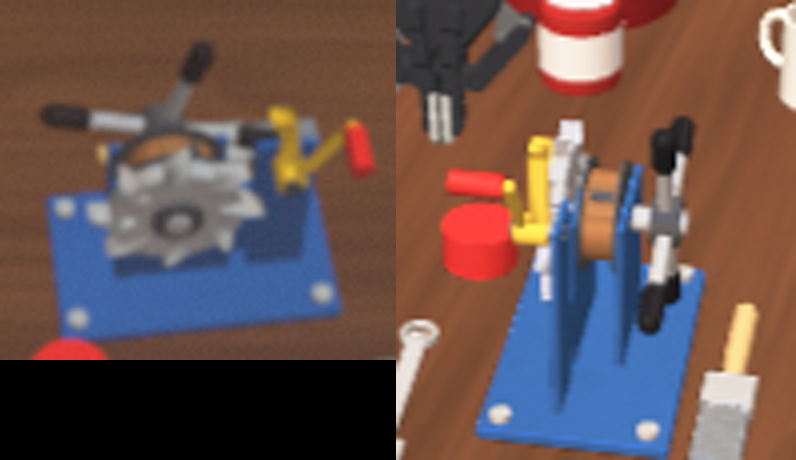

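The pawl is thrown over, and the spoke ends match the -18° prediction in both views: scene crop (203,50) and (48,115). Now I'll lower on the +y side and push to -y.

Request:
servo_tool(plan=[{"x":0,"y":0,"z":0.03,"rx":0,"ry":0,"rz":0,"grip":-1},{"x":0,"y":0,"z":0.06,"rx":0,"ry":0,"rz":0,"grip":-1},{"x":0,"y":0,"z":0.08,"rx":0,"ry":0,"rz":0,"grip":-1},{"x":-0.008,"y":0,"z":0.08,"rx":0,"ry":0,"rz":0,"grip":-1},{"x":-0.014,"y":0,"z":0.08,"rx":0,"ry":0,"rz":0,"grip":-1},{"x":-0.019,"y":0,"z":0.08,"rx":0,"ry":0,"rz":0,"grip":-1},{"x":-0.023,"y":0,"z":0.08,"rx":0,"ry":0,"rz":0,"grip":-1},{"x":-0.027,"y":0,"z":0.08,"rx":0,"ry":0,"rz":0,"grip":-1}])

```text
time_s: 9.1
tool_pos: [0.5934, 0.1629, 0.216]
orientation: [2.108, 2.328, 0.004]
ft_force: [-0.6, 1.0, -0.0]
finger_gap: 0.002
```

Request:
servo_tool(plan=[{"x":-0.004,"y":0,"z":0,"rx":0,"ry":0,"rz":0,"grip":-1},{"x":-0.008,"y":0,"z":0,"rx":0,"ry":0,"rz":0,"grip":-1},{"x":-0.012,"y":0,"z":0,"rx":0,"ry":0,"rz":0,"grip":-1},{"x":-0.016,"y":0,"z":0,"rx":0,"ry":0,"rz":0,"grip":-1},{"x":-0.02,"y":0,"z":0,"rx":0,"ry":0,"rz":0,"grip":-1},{"x":-0.024,"y":0,"z":0,"rx":0,"ry":0,"rz":0,"grip":-1},{"x":-0.028,"y":0,"z":0,"rx":0,"ry":0,"rz":0,"grip":-1},{"x":-0.032,"y":0,"z":0,"rx":0,"ry":0,"rz":0,"grip":-1}])

```text
time_s: 9.77
tool_pos: [0.5957, 0.1313, 0.2142]
orientation: [-2.108, -2.33, 0.0]
ft_force: [0.6, 0.2, -0.6]
finger_gap: -0.0
```

Request:
servo_tool(plan=[{"x":-0.004,"y":0,"z":0,"rx":0,"ry":0,"rz":0,"grip":-1},{"x":-0.008,"y":0,"z":0,"rx":0,"ry":0,"rz":0,"grip":-1},{"x":-0.008,"y":0,"z":0,"rx":0,"ry":0,"rz":0,"grip":-1},{"x":-0.008,"y":0,"z":0,"rx":0,"ry":0,"rz":0,"grip":-1},{"x":0.02,"y":0,"z":0,"rx":0,"ry":0,"rz":0,"grip":-1},{"x":0.05,"y":0,"z":0,"rx":0,"ry":0,"rz":0,"grip":-1},{"x":0.05,"y":0,"z":-0.04,"rx":0,"ry":0,"rz":0,"grip":-1},{"x":0.05,"y":0,"z":-0.08,"rx":0,"ry":0,"rz":0,"grip":-1}])

```text
time_s: 10.43
tool_pos: [0.5889, 0.1828, 0.2929]
orientation: [-2.103, -2.33, 0.007]
ft_force: [1.0, 1.0, 0.9]
finger_gap: -0.0
```

Run:
```python
from h import *
s=env.get_state();print(s['time_s'],wf(s['tool_pos']).round(4),s['ft_force'])
a=snap('scene','s9');b=snap('side','d9')
t=np.radians(-18.5)
for q in(0,.1,.2,.3,1.15):print(q,proj(a,W2(knob(q))).round(1),proj(b,W2(knob(q))).round(1), ((proj(a,W2(knob(q)))-[265,155])*3.6).round(), ((proj(b,W2(knob(q)))-[260,165])*4+[396,0]).round())
A=cv2.resize(a['frame'][155:255,265:375,::-1],None,fx=3.6,fy=3.6,interpolation=cv2.INTER_CUBIC)
B=cv2.resize(b['frame'][165:280,260:360,::-1],None,fx=4,fy=4,interpolation=cv2.INTER_CUBIC)
c=np.zeros((460,796,3),np.uint8); c[:360,:396]=A; c[:,396:]=B
cv2.imwrite('pics/c9.png',c)
```

```text
10.4333 [0.0568 0.1697 0.2929] [1.00481407 1.00642573 0.88354225]
0 [[333.5 198.9]] [[286.6 195.9]] [[247. 158.]] [[502. 123.]]
0.1 [[336.  197.9]] [[286.  195.9]] [[256. 154.]] [[500. 124.]]
0.2 [[338.6 197. ]] [[285.5 196.2]] [[265. 151.]] [[498. 125.]]
0.3 [[341.3 196.2]] [[284.9 196.8]] [[275. 148.]] [[496. 127.]]
1.15 [[363.2 196.6]] [[280.2 210.9]] [[354. 150.]] [[477. 184.]]
```

View pics/c9.png

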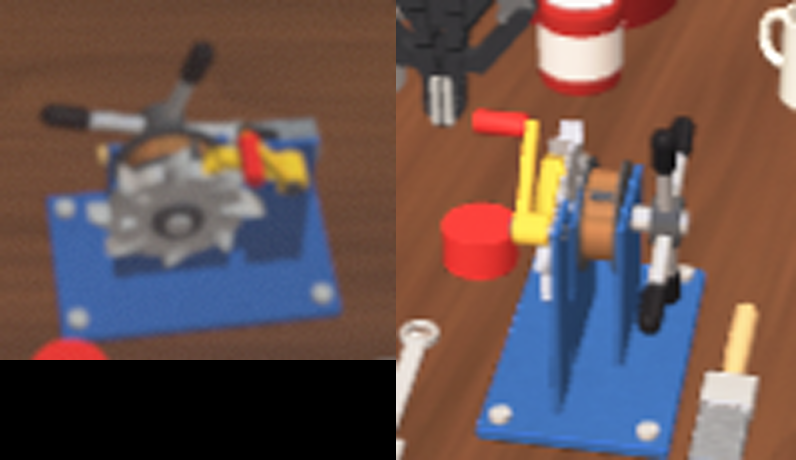

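The grip is at scene crop (249,158) and side crop (500,122), the same as the lowered pose before the job, and the spokes have not moved. One numeric check, then I hand in.

Run:
```python
from h import *
def red(f):
    f=f.astype(int)[185:208,325:345]; m=(f[...,0]>150)&(f[...,1]<70)&(f[...,2]<70); y,x=np.nonzero(m); return np.array([x.mean()+325,y.mean()+185])
d=red(load('s9')['frame'])-red(load('scene0')['frame']); print('knob px shift',d)
s=env.get_state();print(s['time_s'],s['ft_force'])
if np.abs(d).max()<.7: print(ticket.hand_in())
```

```text
knob px shift [ 0.0974359  -0.52051282]
10.5333 [ 0.497255    0.23007569 -0.19005347]
the job is handed in; nothing more can be done
None
```

The job is done and handed in at about 10.5 s of the 56 s allowed. I threw the pawl over by its red grip, pushed the wheel back one notch on the top spoke, and flipped the pawl down again.

- **Pawl up:** it fell over to its stop (about 1.15) and was still there in the camera views after the wheel was turned.
- **Wheel:** the spoke went from 25.3° on the -y side to about 18.2° past the top, a turn of about 43.5° for the 45° notch. That puts the wheel at about -0.57, near the middle of the -0.78 to -0.40 window. I took the starting angle (about 0.19) from the spoke angle and the ranges given.
- **Pawl down:** the red grip is back where it started in the scene camera, within 0.1 px across and 0.5 px in height. The 0.5 px is about a hundredth of a radian at most by the sideways shift, so I read the pawl as fully down.
- **Forces and surroundings:** the highest contact force I read was about 6 N. The gripper was clear of the winch at the end, and nothing else on the bench looked moved, though I did not measure the loose items.

My first two move calls were refused because every row must list all its keys; nothing moved. No check failed or disagreed.

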